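Clamp the tin base plate in the wedge jig

TASK

Pick the round base plate up by its brass tube and lay it flat on the wooden holding jig, between the vee stop and the steel bar. Then slide the wooden thumb wedge along its ramp until the bar is jammed fast against the plate and holds it firmly home in the vee: a firm thumb push, but the thin rim must not be crushed. Let go of everything and leave the other things on the table alone.

Things in the scene. Friction and masses are not known exactly. Their poses are not given: they have to be found in the camera images.
- jig: Dark wooden board, 250 x 275 x 18 mm, fixed. Origin on its underside on the clamp's centre line; x runs along that line to the vee stop, z up; spans x -110 to +140, y -200 to +75, top z 18 mm. The ramp cleat on it, 24 mm high, slopes 1 in 5 from about x -70, y -150 to x -34, y +28 mm, towards the bar; it is screwed down in slots and stands up to 3 mm more or less in x, which is not given.
- stop: Wooden vee stop, 22 mm high, bolted to the board at a place that differs each time. Its origin lies on the board's top face, exactly where the plate's centre comes when the rim touches both faces of the vee (at x +29, y +-34 mm); x as the jig's, the vee opens to -x. A plate laid a few mm back from home, within 4 mm of the centre line, is drawn home by the bar.
- bar: Sliding steel bar, 22 (x) x 90 (y) x 24 mm high, brass knob on top up to 41 mm. Origin at the centre of its underside on the board's top face, axes as the jig's. Slides along x only, starts drawn back; about 2 N of friction, stays where left. Its front (x +11 mm) bears on the plate's rim, its back (x -11 mm) is pushed by the wedge.
- wedge: Loose pale wooden thumb wedge with a crimson end, 130 mm long, 24 mm high, 100 g, resting on the board within 3 mm of the ramp. Origin on its underside, axes as the jig's. Straight face to the bar at x +12 mm; 12 mm thick at the thin leading end (y +45 mm), growing 1 in 5 to the crimson thick end (y -85 mm). Pushed to +y along the ramp it drives the bar to +x, 1 mm for every 5 mm.
- wedge_end (a point): Middle of the wedge's flat crimson end face (35 mm wide, 36 mm high; point 18 mm over the board), pushed along +y of the jig, free behind. The push is under 8 N at first, with small jolts, then climbs by 1 to 2 N per mm once the plate is home, after 65 to 150 mm. A push of 10 to 16 N jams it rightly; it stays, pressing the plate with at most about that.
- plate: Round steel base plate of a tin toy, 90 mm across, rim 10 mm high, 8 mm thick inside, 180 g, with an upright brass tube at its centre, 16 mm across, top 40 mm over the underside. Origin at the centre of the underside, z up the tube; starts flat on the table. More than 20 N from the bar crushes its rim.
- plate_tube (a point): Centre of the brass tube of the plate, 26 mm above the plate's underside; the tube is free from 8 to 40 mm above the underside. Grasp it here from above.
- tractor: Chipped green tin tractor, 110 x 60 x 80 mm, a bystander; origin under its middle.
- lifter: Tab-lifter, steel blade with ash handle, 185 mm long, lying on the table beyond the vee stop, a bystander; origin near its brass ferrule.
- flag1: Crimson tin flag on a steel stem, 115 mm long, lying flat, a bystander; origin at mid stem.
- flag2: Second crimson tin flag, the same, a bystander.
- jar: Small amber glass jar with steel cap, 54 mm across, 62 mm high, a bystander; origin under its middle.
- paint: Small red paint tin, 50 mm across, 50 mm high, a bystander; origin under its middle.
Not all that is in view belongs to the job. Of the things shaped like the wedge, the wooden one is meant. Leave any blue look-alike of the plate alone.

How it is judged (in metres and radians):
On the way:
1. the plate lies flat on the jig board in the space between bar and vee stop, let go (horizontal distance between plate and stop below 0.025 m and height (world z) of plate below 0.0205 m and angle between plate's own z axis and vertical below 0.05 rad and contact force between the fingers and plate below 0.1 N), for 0.2 s.
At the end, for the whole second after the job is handed in: The plate lies flat on the board (tilt under 0.05 rad), centre within 4 mm of its place in the vee; the wedge, flat on the board and let go, holds the bar jammed: over 5 N wedge to bar and bar to plate, over 4 N plate to stop; plate and wedge at rest (horizontal distance between plate and stop below 0.004 m and height (world z) of plate below 0.0205 m and angle between plate's own z axis and vertical below 0.05 rad and contact force between bar and plate above 5 N and contact force between plate and stop above 4 N and contact force between wedge and bar above 5 N and height (world z) of wedge below 0.022 m and linear speed of each of wedge, plate below 0.003 m/s); the robot touches nothing.
It fails at once if the rim is crushed: the bar presses on the plate with more than 20 N (contact force between bar and plate above 20 N).
It fails at once if a bystander is moved by more than 15 mm (distance of any of tractor, lifter, flag1, flag2, jar, paint from where it was at the start of the episode above 0.015 m).
It also fails if it takes over 54 s, if anything falls off the work surface, if the arm or the gripper's body presses on something with over 40 N, if the wrist force passes 120 N, or if a joint passes its speed limit or range.

ROBOT

A 6-joint arm with a two-finger parallel gripper is mounted at the origin on the work surface. World frame = base frame: x ahead of the robot, y to its left, z up, the work surface at z = 0. Lengths are in mm, angles in rad, forces in N, time in s.
With the tool pointing down it reaches from about 275 to 1000 mm from the base axis. Payload 8.4 kg.
Tool frame: the origin (TCP) lies on the centre line of the jaws, within the pads' length; the fingertips stand 22 mm ahead of it and the grasp point (between the pads) lies 3 mm ahead of it; z points along the fingers, y is the direction in which the jaws open and shut (so a half turn about z gives the same grasp; the last joint's range is limited). The gripper opens to 85 mm and grips with 20 to 120 N. Pads are 22 mm wide; open, the fingers measure 114 mm over their backs; the gripper's body (76 mm by 85 mm) begins 54 mm behind the grasp point. The pads swing forward as they close: fully open they stand 13 mm farther back than shut.
Start: joints at [1.302, 0.353, 1.633, -0, 1.155, -0.002], TCP at [164.777, 602.89, 253.281] pointing down, gripper open.
Joint ranges: [-2.63, 2.63], [-0.92, 2.1], [0.06, 2.66], [-1.3, 4.44], [0, 2.69], [-3.02, 3.02]. Speed limits (rad/s): [2.22, 2.22, 2.79, 3.14, 3.14, 3.14].

INTERFACE

Orientations are given as [roll, pitch, yaw] about the fixed x, y, z axes, in that order (R = Rz(yaw) Ry(pitch) Rx(roll)).
In Python, from rig import r gives the robot as it stands.
- The arm moves only by the tool carry_out, never from a script. Its argument "rows" is text: rows parted by semicolons, each of 5 numbers parted by spaces: the opening, from 0 (shut) to 1 (fully open), then the shift along the tool's x, y, z in units of 30 mm (1.0 is 30 mm), then the turn about the tool's z in units of 8 degrees (1.0 is 8 degrees). A call has 1 to 12 rows; each row shifts and turns the commanded pose from where the row before left it, along the tool's axes as they then stand; what a row does not reach is not made up. A row lasts 1/8 s, in which the tool goes at most 62.5 mm and 10.7 degrees, less where a joint would pass 70% of its speed; a pose out of reach is approached as far as the arm can. A call is refused whole if a number of a shift passes 1 or a number of a turn 1, either way. A call with a gripper value outside its range is refused whole. The fingers move at their own pace and stop on an object; "newtons" is the grip in N (left out, the last holds). Time passes only in rows, so rows that do not move let the fingers close. It gives the time, the measured TCP pose, the force and the opening at its end, in the units of the state.
- r.sense(): the state, without advancing time (a new reading comes with each control period).
- r.grab_frame(name): name is "side" or "top" or "wrist"; returns the picture (420x560x3 uint8, blue, green, red); there is no depth.
- r.get_calibration(name): a dict with "intrinsics" (3x3 intrinsics, pixels), "k1" (the pictures are not rectified: a ray, as slopes to the right and down, at radius r is drawn at 1 + k1 r^2 times it, then the intrinsics apply), "position" and "rotation" of the camera in the world. Camera axes: x right, y up, looking along -z (the intrinsics and any distortion apply to the point x, -y, -z); pixel columns grow to the right and rows downward; lengths in mm; the calibration is good to about 2 mm. A picture is of the moment at which its call begins: read the wrist's pose just before it. get_calibration takes no time and is no camera call; for the wrist camera it gives the pose at the moment of the call.
- r.sign_off(): hands the job in, once; it reports no verdict.
The state is a dict: "clock": time; "qpos": joint angles; "qvel": joint speeds; "joint_efforts": joint torques, N m; "eef_pos": TCP position; "tcp_rot": TCP orientation; "contact_force": force on the tool from outside, world axes, zero at the start; "wrist_torque": the same for the moment, N m; "opening": opening from 0.0 (shut) to 1.0 (fully open).
Only numpy, scipy, OpenCV 4.12 (cv2) and the standard library are available. Lean on these libraries where they do the work, as an engineer would, in place of code of your own. Each camera call takes 0.05 s, during which the arm holds its last target.

## Working session

There is one attempt and no reset: what is moved stays moved. The work goes in short steps, Python scripts to look and compute and a tool call to move; the robot and the scene stay as the last step left them, time stands still between calls to the robot, and variables do not carry over. Pictures are saved under pics/ and viewed, and the job is handed in when it is done.

Besides the shell and the picture viewer there is one more tool, called after "Emit:" by a JSON object that holds its "op" and its "data". carry_out: Moves the arm, as the interface text tells. Its arguments: {"type":"object","properties":{"rows":{"type":"string"},"newtons":{"type":"number"}},"required":["rows"]}

```bash
mkdir -p pics; ls
python3 - <<'E'
from rig import r
import cv2,json
print(r.sense())
for n in ("top","side","wrist"):
    c=r.get_calibration(n); print(n,c)
    cv2.imwrite(f"pics/{n}0.png",r.grab_frame(n))
E
```

```text
pics
{'clock': 0.0, 'qpos': array([ 1.30158554e+00,  3.53672638e-01,  1.63414547e+00, -1.25595217e-05,
        1.15520644e+00, -2.37001190e-03]), 'qvel': array([-5.50267613e-04, -8.99372082e-04,  4.75614511e-05, -1.42316238e-03,
        1.02891314e-03,  4.06083516e-04]), 'joint_efforts': array([-2.76808685e-03, -6.05244970e+01, -3.42059648e+01, -3.52195075e-04,
        9.36981523e-03,  2.06298927e-05]), 'eef_pos': array([164.66773478, 602.44561893, 252.54151897]), 'tcp_rot': array([-3.14016074e+00,  8.08953475e-06,  2.87475697e+00]), 'contact_force': array([-0.55467691, -0.02288979, -1.04183074]), 'wrist_torque': array([ 0.01521552, -0.01665858,  0.03690813]), 'opening': 0.9996323213793121}
top {'intrinsics': array([[463.24671099,   0.        , 278.43779258],
       [  0.        , 463.24671099, 209.40869271],
       [  0.        ,   0.        ,   1.        ]]), 'k1': -0.001052506796090331, 'position': array([ 405.36319929,  -24.39623372, 1241.665605  ]), 'rotation': array([ 0.07033409,  0.00306718, -1.57148059])}
side {'intrinsics': array([[511.67627799,   0.        , 279.58679519],
       [  0.        , 511.67627799, 200.50644897],
       [  0.        ,   0.        ,   1.        ]]), 'k1': -0.06907900300148996, 'position': array([ 231.81290071, 1186.75471546, 1156.70024505]), 'rotation': array([ 0.85210163,  0.00428662, -2.93201811])}
wrist {'intrinsics': array([[350.57910813,   0.        , 280.17221363],
       [  0.        , 350.57910813, 209.79036222],
       [  0.        ,   0.        ,   1.        ]]), 'k1': -0.03486727741839655, 'position': array([ 97.83756362, 620.86664874, 373.6831265 ]), 'rotation': array([-0.27539065,  0.00190216,  1.30480712])}
```

View pics/top0.png

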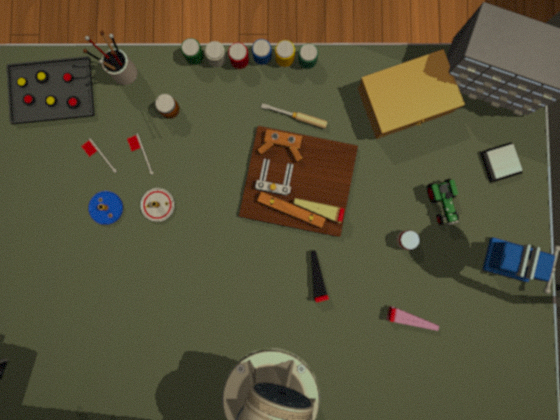

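View pics/side0.png

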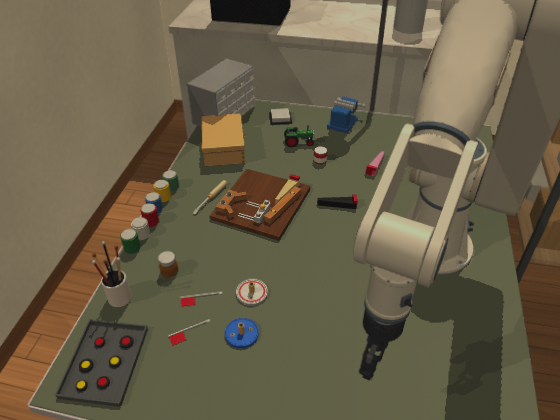

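View pics/wrist0.png

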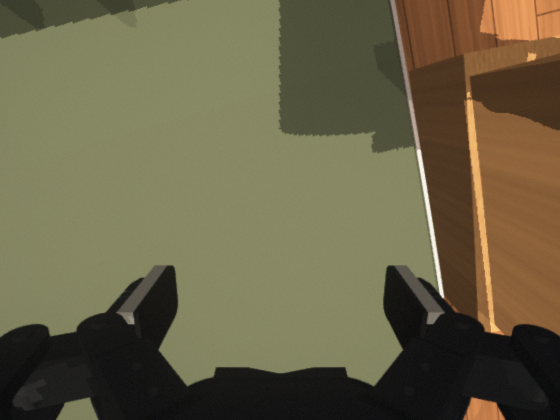

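```bash
cat > h.py <<'E'
import numpy as np,cv2
from scipy.spatial.transform import Rotation as R
def K(c): return c["intrinsics"]
def ray(c,u,v):
    d=np.array([c["k1"],0,0,0,0.])
    p=cv2.undistortPoints(np.array([[[u,v]]],float),c["intrinsics"],d)[0,0]
    return R.from_euler("xyz",c["rotation"]).apply([p[0],-p[1],-1.])
def onz(c,u,v,z):
    d=ray(c,u,v); P=c["position"]; return P+d*(z-P[2])/d[2]
def proj(c,P):
    q=R.from_euler("xyz",c["rotation"]).inv().apply(np.atleast_2d(P)-c["position"])
    q=q*[1,-1,-1]
    return cv2.projectPoints(q.astype(float),np.zeros(3),np.zeros(3),c["intrinsics"],np.array([c["k1"],0,0,0,0.]))[0][:,0]
def crop(im,x0,y0,x1,y1,s,f):
    cv2.imwrite(f,cv2.resize(im[y0:y1,x0:x1],None,fx=s,fy=s,interpolation=cv2.INTER_CUBIC))
E
python3 - <<'E'
import cv2; from h import *
a=cv2.imread("pics/top0.png"); crop(a,230,90,370,245,5,"pics/t_jig.png"); crop(a,70,120,190,240,5,"pics/t_pl.png")
b=cv2.imread("pics/side0.png"); crop(b,190,160,330,250,5,"pics/s_jig.png"); crop(b,200,250,300,350,5,"pics/s_pl.png")
E
```

```text
(no output)
```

View pics/t_jig.png

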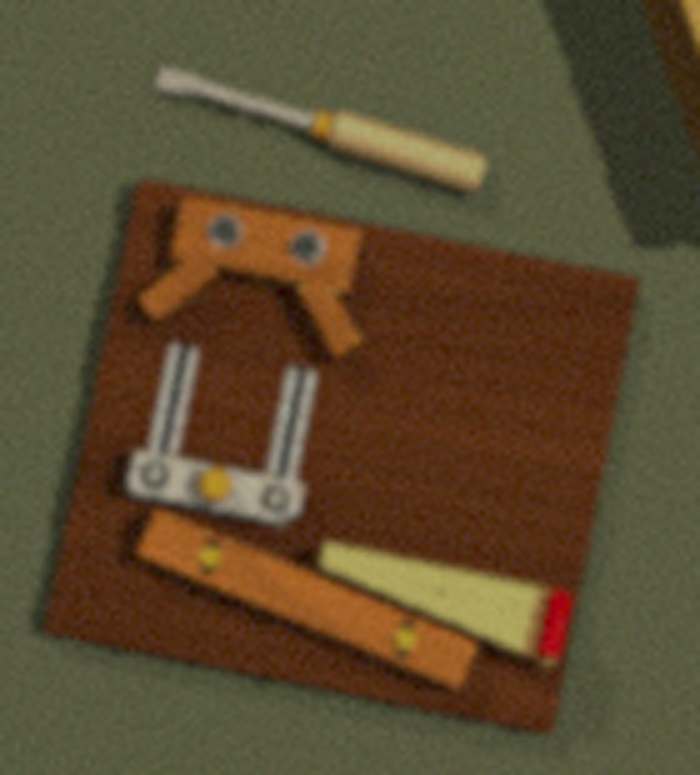

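View pics/t_pl.png

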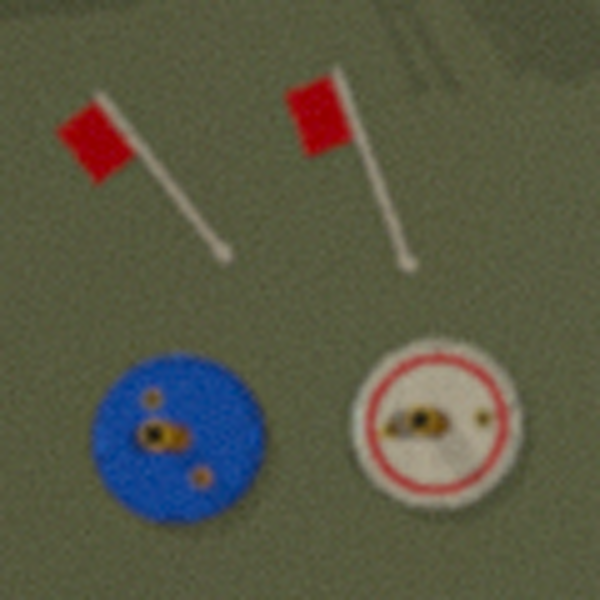

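View pics/s_jig.png

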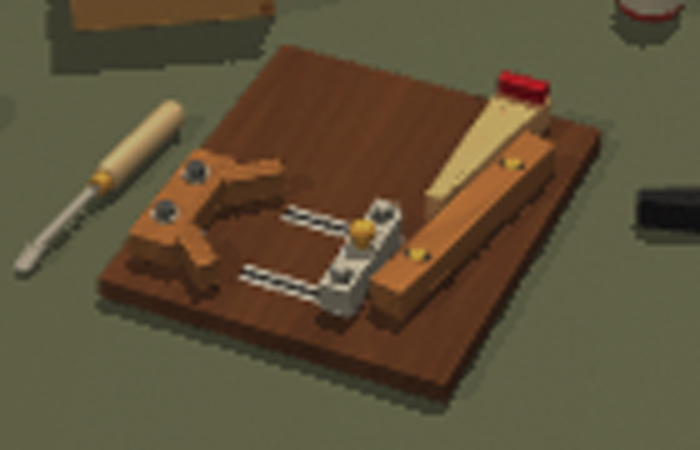

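View pics/s_pl.png

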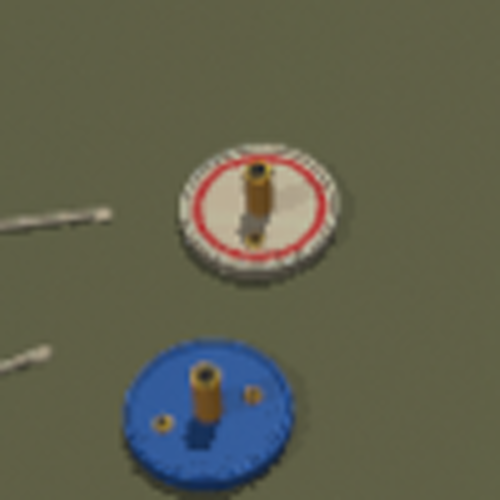

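Run:
```python
import cv2; from h import *; from rig import r
ct=r.get_calibration("top"); cs=r.get_calibration("side")
f=lambda x,y:(230+x/5-.4,90+y/5-.4)
C=[onz(ct,*f(*p),18)[:2] for p in [(142,182),(637,277),(552,730),(42,630)]]
for c in C: print(c)
C=np.array(C)
J=np.array([[140,75],[140,-200],[-110,-200],[-110,75]],float)
# rigid fit
a=J-J.mean(0); b=C-C.mean(0)
th=np.arctan2((a[:,0]*b[:,1]-a[:,1]*b[:,0]).sum(),(a*b).sum())
Rm=np.array([[np.cos(th),-np.sin(th)],[np.sin(th),np.cos(th)]])
t=C.mean(0)-Rm@J.mean(0); print("jig",t,th,np.degrees(th)); print((J@Rm.T+t)-C)
W2J=lambda P: Rm.T@(np.array(P)[:2]-t)
for n,p,z in [("cr_end_top_mid",(560,623),54),("knob",(216,484),59),("barTL",(130,460),42),("barBR",(300,515),42),("wedge thin",(322,552),42),
   ("vee armL tip",(150,310),40),("armR tip",(350,345),40)]:
    print(n,W2J(onz(ct,*f(*p),z)))
# plate
im=cv2.imread("pics/top0.png")
print("plate top",onz(ct,70+437/5-.4,120+423/5-.4,10), "tube top",onz(ct,70+419/5-.4,120+420/5-.4,40))
print("side", onz(cs,200+257/5-.4,250+170/5-.4,40), onz(cs,200+260/5-.4,250+207/5-.4,10))
```

```text
[715.92534254  33.97007528]
[ 663.9746527  -230.81640282]
[ 422.2021261  -182.96638805]
[475.24544836  86.32016356]
jig [566.98394127  -9.14141982] -0.1989291220585742 -11.397799116199108
[[ 3.11910243  2.74265642]
 [ 0.72437879 -2.04752625]
 [-2.57278622 -0.49261967]
 [-1.27069499 -0.2025105 ]]
cr_end_top_mid [ -54.29092554 -188.25673779]
knob [-19.21215583  -1.06225704]
barTL [-13.72872071  46.06377346]
barBR [-24.57068612 -46.48620982]
wedge thin [-41.28354045 -61.47597486]
vee armL tip [66.21240249 51.80402255]
armR tip [ 68.61831659 -54.68955842]
plate top [506.37007897 303.53237695  10.        ] tube top [505.4868763 304.9601859  40.       ]
side [506.94083294 301.19132794  40.        ] [505.96185261 303.22787291  10.        ]
```

Emit:
{"op": "carry_out", "data": {"rows": "0.6 -1 -0.48 0.15 -0.04;0.6 -1 -0.48 0.15 -0.04;0.6 -1 -0.48 0.15 -0.04;0.6 -1 -0.48 0.15 -0.04;0.6 -1 -0.48 0.15 -0.04;0.6 -1 -0.48 0.15 -0.04;0.6 -1 -0.48 0.15 -0.04;0.6 -1 -0.48 0.15 -0.04;0.6 -1 -0.48 0.15 -0.04;0.6 -1 -0.48 0.15 -0.04;0.6 -1 -0.48 0.15 -0.04;0.6 -1 -0.48 0.15 -0.04"}}

```text
clock: 1.65
eef_pos: [475.0, 349.9, 199.0]
tcp_rot: [-3.141, -0.0, 2.942]
contact_force: [-0.3, -0.3, 0.1]
opening: 0.599
```

Emit:
{"op": "carry_out", "data": {"rows": "0.6 -0.8 -0.4 0.3 0;0.6 -0.8 -0.4 0.3 0;0.6 0 0 0 0", "newtons": 30}}

```text
clock: 2.02
eef_pos: [517.2, 316.4, 180.3]
tcp_rot: [-3.14, -0.001, 2.94]
contact_force: [-0.9, -0.4, -1.0]
opening: 0.601
```

Run:
```python
import cv2; from h import *; from rig import r
s=r.sense();print(s["eef_pos"],s["tcp_rot"],s["opening"],s["clock"])
c=r.get_calibration("wrist"); print(c); im=r.grab_frame("wrist"); cv2.imwrite("pics/w1.png",im)
import pickle; pickle.dump(c,open("w1.pkl","wb"))
print(r.sense()["eef_pos"])
```

```text
[517.18347632 316.40126994 180.30506379] [-3.14039977e+00 -9.64399978e-04  2.93983631e+00] 0.6013902101639095 2.025
{'intrinsics': array([[350.57910813,   0.        , 280.17221363],
       [  0.        , 350.57910813, 209.79036222],
       [  0.        ,   0.        ,   1.        ]]), 'k1': -0.03486727741839655, 'position': array([449.42829599, 330.37230692, 301.44393408]), 'rotation': array([-0.27439826,  0.00181908,  1.36979279])}
[516.58490696 317.14303708 180.76662586]
```

View pics/w1.png

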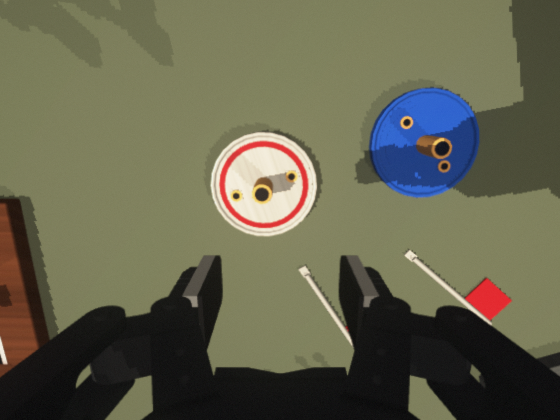

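Run:
```python
import cv2,pickle; from h import *
c=pickle.load(open("w1.pkl","rb")); im=cv2.imread("pics/w1.png")
crop(im,190,110,340,260,4,"pics/w1c.png")
hsv=cv2.cvtColor(im,cv2.COLOR_BGR2HSV)
m=((hsv[...,2]>150)).astype(np.uint8); 
m=cv2.morphologyEx(m,cv2.MORPH_CLOSE,np.ones((9,9)))
for k in cv2.findContours(m,0,2)[0]:
    if cv2.contourArea(k)>3000:
        e=cv2.fitEllipse(k); print(e, onz(c,*e[0],9))
hs=(((hsv[...,0]<8)|(hsv[...,0]>172))&(hsv[...,1]>120)&(hsv[...,2]>90)).astype(np.uint8)
for k in cv2.findContours(hs,0,2)[0]:
    if cv2.contourArea(k)>1500: e=cv2.fitEllipse(k); print("red",e, onz(c,*e[0],8))
print("tube",onz(c,262,194,40))
```

```text
((263.10797119140625, 184.0374298095703), (103.66617584228516, 105.88426208496094), 112.06124114990234) [504.83547567 303.74872401   9.        ]
((421.3370361328125, 127.4906005859375), (79.34385681152344, 95.73689270019531), 59.10780334472656) [484.44339888 440.56913108   9.        ]
red ((263.3665466308594, 184.1162567138672), (85.77680969238281, 87.71741485595703), 105.23625946044922) [505.13577609 303.85916533   8.        ]
tube [506.3783726  304.09136629  40.        ]
```

View pics/w1c.png

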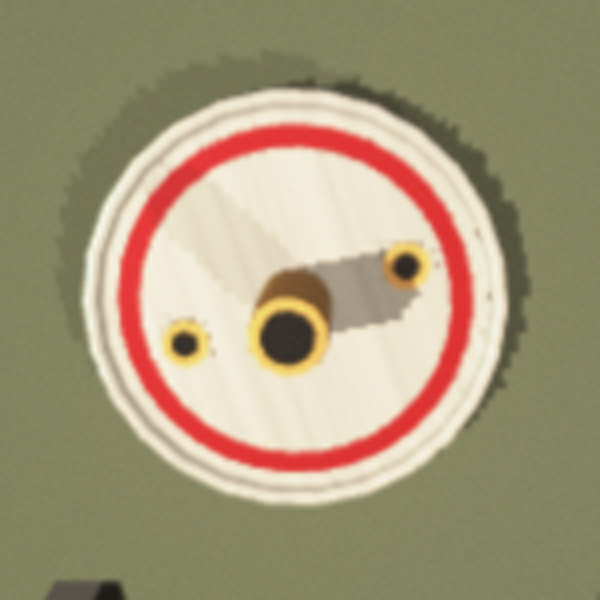

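Emit:
{"op": "carry_out", "data": {"rows": "0.6 0.15 -0.25 0.9 0;0.6 0.15 -0.25 1 0;0.6 0 0 1 0;0.6 0 0 1 0;0.6 0 0 1 0;0.6 0 0 0 0"}}

```text
clock: 2.82
eef_pos: [502.8, 304.7, 32.8]
tcp_rot: [-3.139, -0.003, 2.943]
contact_force: [-0.9, 0.0, 0.3]
opening: 0.6
```

Run:
```python
import cv2; from h import *; from rig import r
s=r.sense();print(s["eef_pos"],s["tcp_rot"],s["contact_force"],s["clock"])
im=r.grab_frame("wrist"); cv2.imwrite("pics/w2.png",im)
```

```text
[502.79531486 304.65582523  32.7631482 ] [-3.13898114e+00 -3.08539014e-03  2.94259752e+00] [-0.85385467  0.01272735  0.32241799] 2.825
```

View pics/w2.png

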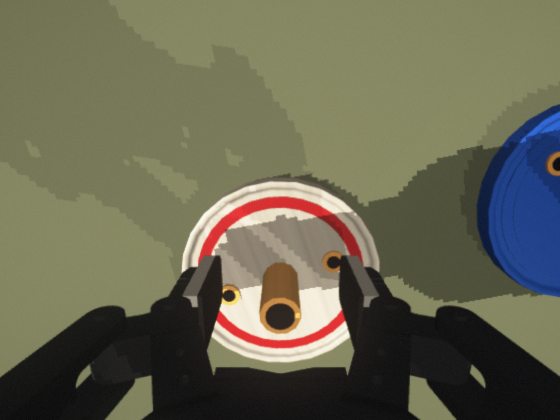

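Emit:
{"op": "carry_out", "data": {"rows": "0.6 -0.07 0 0 0;0 0 0 0 0;0 0 0 0 0;0 0 0 0 0;0 0 0 0 0;0 0 0 0 0", "newtons": 50}}

```text
clock: 3.62
eef_pos: [507.4, 304.6, 35.3]
tcp_rot: [3.141, 0.001, 2.942]
contact_force: [-1.2, -0.7, 6.8]
opening: 0.168
```

Emit:
{"op": "carry_out", "data": {"rows": "0 0 0 -0.3 0;0 0 0 -0.8 0;0 0 0 -1 0;0 0 0 -1 0;0 0 0 -1 0"}}

```text
clock: 4.25
eef_pos: [506.6, 304.1, 158.6]
tcp_rot: [-3.141, -0.0, 2.942]
contact_force: [-0.3, 1.0, -1.9]
opening: 0.167
```

Emit:
{"op": "carry_out", "data": {"rows": "0 -0.35 -0.4 -0.4 0;0 -0.75 -0.88 -0.4 0;0 -0.75 -0.9 -0.4 0;0 -0.75 -0.9 -0.1 0;0 -0.75 -0.9 0 0;0 -0.75 -0.9 0 0;0 -0.75 -0.9 0 0;0 -0.75 -0.9 0 0;0 -0.75 -0.9 0 0;0 -0.75 -0.9 0 0;0 -0.75 -0.8 0 0;0 -0.35 -0.4 0 0"}}

```text
clock: 5.75
eef_pos: [690.4, -31.5, 195.3]
tcp_rot: [-3.141, -0.001, 2.94]
contact_force: [-0.1, 0.4, -1.5]
opening: 0.165
```

Emit:
{"op": "carry_out", "data": {"rows": "0 0 0 0 0;0 0 0 0 0"}}

```text
clock: 6.0
eef_pos: [689.6, -28.4, 195.9]
tcp_rot: [3.141, -0.001, 2.942]
contact_force: [-0.7, -0.1, -1.7]
opening: 0.171
```

Run:
```python
import cv2,pickle; from h import *; from rig import r
s=r.sense();print(s["eef_pos"],s["tcp_rot"],s["contact_force"],s["clock"])
c=r.get_calibration("wrist");pickle.dump(c,open("w3.pkl","wb"))
im=r.grab_frame("wrist"); cv2.imwrite("pics/w3.png",im); print(c["position"],c["rotation"])
```

```text
[689.59635216 -28.36319158 195.89512067] [ 3.14140172e+00 -1.17063635e-03  2.94211883e+00] [-0.65366718 -0.1031335  -1.69502352] 6.0
[621.77690069 -14.69982244 317.06158769] [-2.74185404e-01  4.70754940e-04  1.37211752e+00]
```

View pics/w3.png

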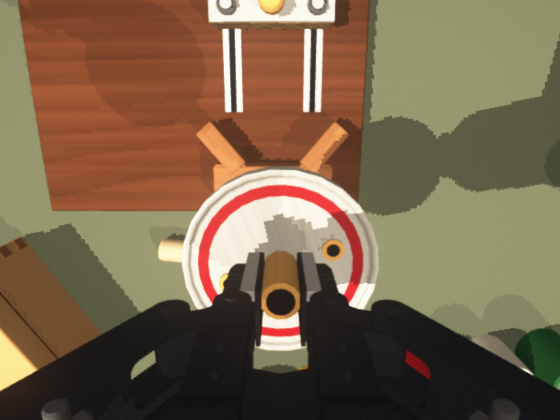

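Run:
```python
import cv2; from h import *
im=cv2.imread("pics/w3.png"); crop(im,180,0,380,200,4,"pics/w3c.png")
```

```text
(no output)
```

View pics/w3c.png

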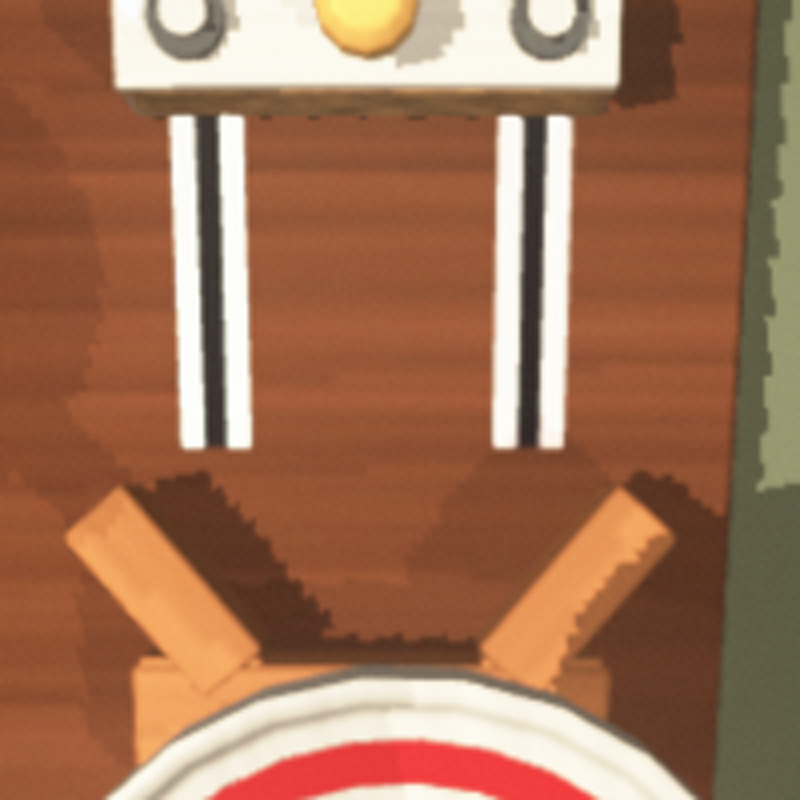

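Run:
```python
import cv2,pickle; from h import *
c=pickle.load(open("w3.pkl","rb"))
g=lambda x,y,z: onz(c,180+x/4-.375,y/4-.375,z)[:2]
sA,sB,sC,sD=[g(*p,18) for p in [(215,448),(528,448),(207,115),(535,115)]]
mid=(sA+sB)/2; mid2=(sC+sD)/2; dx=((sA-sC)+(sB-sD)); th1=np.arctan2(dx[1],dx[0])
dy=(sB-sA)+(sD-sC); th2=np.arctan2(-dy[0],dy[1])
bl,br=g(118,87,42),g(618,87,42); d=br-bl; th3=np.arctan2(-d[0],d[1])
e1,e2=g(750,120,18),g(725,510,18); d=e2-e1; th4=np.arctan2(d[1],d[0])
print("yaws slots",th1,th2,"bar",th3,"edge",th4,"widths",np.linalg.norm(sB-sA),np.linalg.norm(br-bl))
th=np.mean([th2,th3,th1]); 
L1,L2,R1,R2=g(122,487,40),g(258,650,40),g(620,488,40),g(485,650,40)
def line(a,b): 
    d=(b-a)/np.linalg.norm(b-a); n=np.array([-d[1],d[0]]); 
    if n[0]>0:n=-n
    return n,n@a
n1,c1=line(L1,L2);n2,c2=line(R1,R2)
print("normals rel jig",np.degrees(np.arctan2(n1[1],n1[0])-th),np.degrees(np.arctan2(n2[1],n2[0])-th))
O=np.linalg.solve(np.array([n1,n2]),[c1+44.7,c2+44.7]); print("stop origin",O)
x=np.array([np.cos(th),np.sin(th)]);y=np.array([-x[1],x[0]])
for n,p in [("slotmid",mid),("mid2",mid2),("barmid",(bl+br)/2),("L1",L1),("R1",R1),("Lx",L2),("R2",R2),("edge",e1),("edge2",e2)]: print(n,p,"rel stop",x@(p-O),y@(p-O))
print(th)
```

```text
yaws slots -0.2024239442501982 -0.19931879198474384 bar -0.1996583957477131 edge -0.20810751118586823 widths 64.47377037355312 89.39663633830179
normals rel jig 128.9681642025959 -129.1037991926344
stop origin [616.12226773 -19.8130827 ]
slotmid [620.59788404 -21.06107021] rel stop 4.634494262711666 -0.3317786774837955
mid2 [558.83233767  -8.3846289 ] rel stop -58.41833801252579 -0.2083904163606633
barmid [559.16907411  -8.47804885] rel stop -58.06974272399294 -0.23288618577019524
L1 [618.25423767 -69.0899379 ] rel stop 11.901628909260076 -47.865488448074544
R1 [637.37191532  24.73484086] rel stop 11.953399113147292 47.887172234739715
Lx [654.09728666 -50.44533952] rel stop 43.31422991703193 -22.456952314847474
R2 [662.96854691  -6.41560591] rel stop 43.240320828278605 22.45753573973631
edge [574.13000088  64.11969368] rel stop -57.86460202792849 73.89011609936506
edge2 [647.28245043  48.67247307] rel stop 16.898832787586148 73.31887741279492
-0.20046704399421836
```

Run:
```python
import cv2,pickle; from h import *
c=pickle.load(open("w3.pkl","rb"))
im=cv2.imread("pics/w3.png"); crop(im,170,150,390,370,3.5,"pics/w3d.png")
hsv=cv2.cvtColor(im,cv2.COLOR_BGR2HSV)
hs=(((hsv[...,0]<6)|(hsv[...,0]>174))&(hsv[...,1]>150)&(hsv[...,2]>120)).astype(np.uint8)
hs[:150]=0
k=max(cv2.findContours(hs,0,1)[0],key=cv2.contourArea)
pts=[p[0] for p in k if p[0][1]<235]
# outer red ring upper arc -> world at z, circle fit
W=np.array([onz(c,*p,195.9-35.3+8)[:2] for p in pts])
A=np.c_[2*W,np.ones(len(W))]; s=np.linalg.lstsq(A,(W**2).sum(1),rcond=None)[0]
print("ring ctr",s[:2],np.sqrt(s[2]+s[0]**2+s[1]**2),len(W))
print("tube",onz(c,281,300,200.6))
```

```text
ring ctr [686.74358279 -27.85142645] 34.03744213973051 313
tube [688.20083964 -27.81429234 200.6       ]
```

View pics/w3d.png

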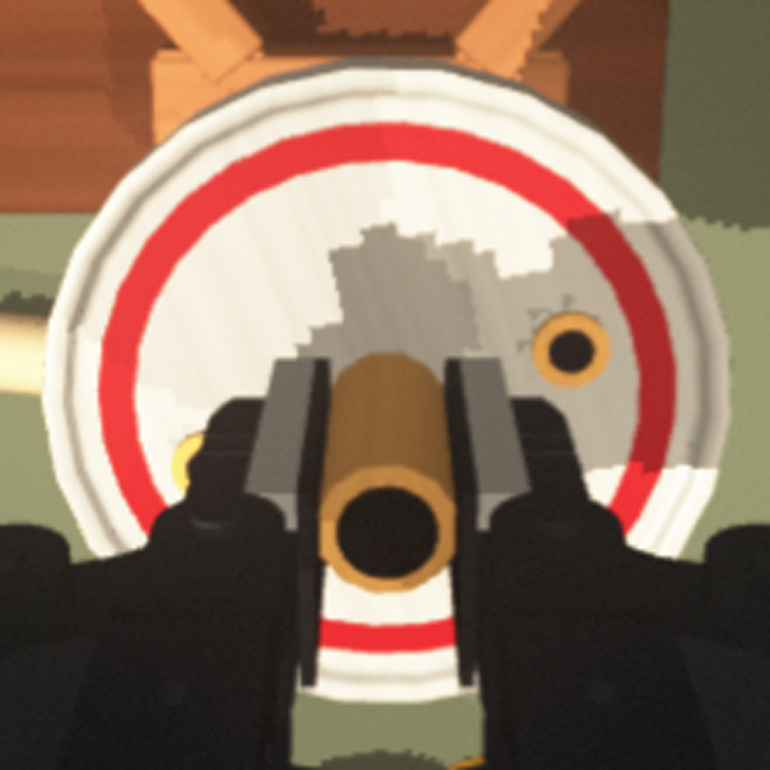

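Emit:
{"op": "carry_out", "data": {"rows": "0 0.6 -0.05 0 0;0 0.9 -0.05 0 0;0 0.8 -0.05 0.3 0;0 0.29 -0.06 0.9 0;0 0 0 1 0;0 0 0 1 0;0 0 0 0.9 0;0 0 0 0.36 0;0 0 0 0 0"}}

```text
clock: 7.18
eef_pos: [612.6, -19.3, 62.3]
tcp_rot: [-3.141, -0.001, 2.942]
contact_force: [-0.0, 0.4, -2.1]
opening: 0.168
```

Run:
```python
import cv2,pickle; from h import *; from rig import r
s=r.sense();print(s["eef_pos"],s["tcp_rot"],s["contact_force"],s["clock"])
im=r.grab_frame("wrist"); cv2.imwrite("pics/w4.png",im); 
im=r.grab_frame("side"); crop(im,190,110,330,250,4,"pics/s4.png")
```

```text
[612.57095809 -19.2962752   62.33369822] [-3.14149253e+00 -8.99453801e-04  2.94249290e+00] [-0.01914404  0.44258518 -2.07926228] 7.175
```

View pics/w4.png

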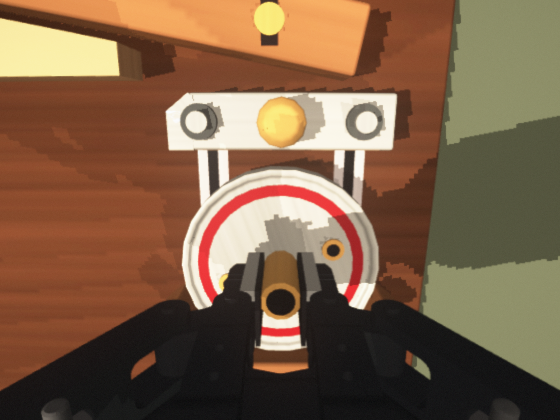

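View pics/s4.png

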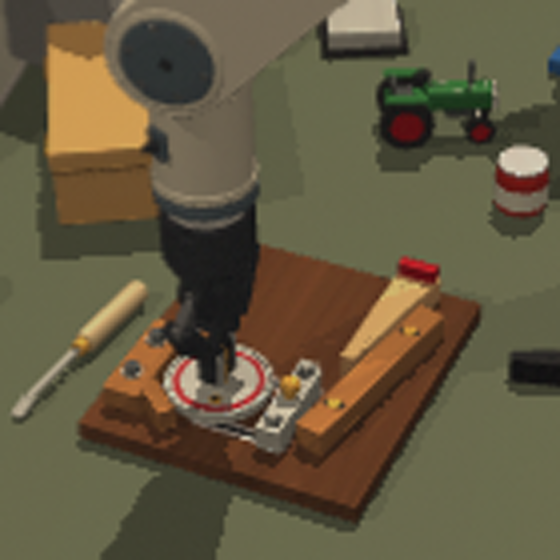

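Plate hangs over its place, between bar (281,122) and vee. Lower gently.

Emit:
{"op": "carry_out", "data": {"rows": "0 0 0 0.15 0;0 0 0 0.12 0;0 0 0 0.05 0;0 0 0 0 0"}}

```text
clock: 7.78
eef_pos: [613.1, -19.9, 53.3]
tcp_rot: [3.142, 0.0, 2.942]
contact_force: [-1.4, 0.1, 3.8]
opening: 0.166
```

Contact (+3.8 N, from −2). Release with a small opening and rise.

Emit:
{"op": "carry_out", "data": {"rows": "0.35 0 0 0 0;0.35 0 0 0 0;0.35 0 0 -0.1 0;0.35 0 0 -0.5 0;0.35 0 0 -1 0;0.35 0 0 -1 0;0.35 0 0 -1 0;0.35 0.3 0 0 0;0.35 0 0 0 0"}}

```text
clock: 8.9
eef_pos: [603.2, -17.9, 161.0]
tcp_rot: [-3.142, -0.0, 2.942]
contact_force: [0.2, -0.3, 0.9]
opening: 0.345
```

Run:
```python
import cv2,pickle; from h import *; from rig import r
s=r.sense();print(s["eef_pos"],s["tcp_rot"],s["contact_force"],s["clock"])
c=r.get_calibration("wrist");pickle.dump(c,open("w5.pkl","wb"))
im=r.grab_frame("wrist"); cv2.imwrite("pics/w5.png",im);
```

```text
[603.168815   -17.94969831 161.01978302] [-3.14154373e+00 -4.87822206e-04  2.94189260e+00] [ 0.19720324 -0.33168993  0.85118936] 8.9
```

View pics/w5.png

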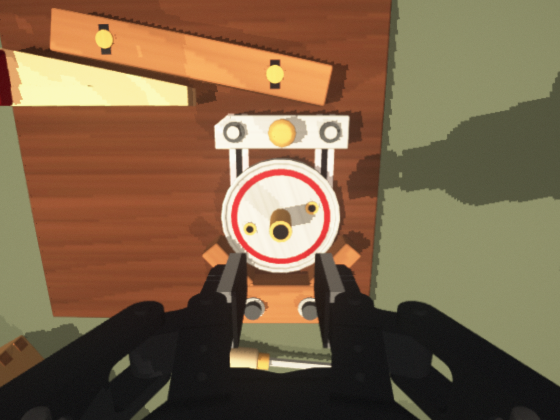

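Run:
```python
import cv2,pickle; from h import *
c=pickle.load(open("w5.pkl","rb"));im=cv2.imread("pics/w5.png")
O=np.array([616.1,-19.8]);th=-.2005;x=np.array([np.cos(th),np.sin(th)]);y=np.array([-x[1],x[0]])
rel=lambda p:(round(x@(p[:2]-O),1),round(y@(p[:2]-O),1))
hsv=cv2.cvtColor(im,cv2.COLOR_BGR2HSV)
hs=(((hsv[...,0]<6)|(hsv[...,0]>174))&(hsv[...,1]>150)&(hsv[...,2]>120)).astype(np.uint8)
for k in cv2.findContours(hs,0,1)[0]:
    if cv2.contourArea(k)>1500: e=cv2.fitEllipse(k); print("ring",e,rel(onz(c,*e[0],26)))
print("tube",rel(onz(c,281,232,58)))
for p in [(188,105),(188,87),(14,105),(11,62)]: print("wedge",p,onz(c,*p,42),rel(onz(c,*p,42)))
print("end",[rel(onz(c,*p,54)) for p in [(11,80),(11,104)]])
print("cleat R end", rel(onz(c,325,105,42)),rel(onz(c,332,66,42)), rel(onz(c,55,9,42)))
print("barback",rel(onz(c,228,117,42)),rel(onz(c,348,117,42)))
crop(im,0,0,230,120,3.4,"pics/w5c.png")
```

```text
ring ((280.2315673828125, 216.07925415039062), (92.71926879882812, 97.3252182006836), 89.82636260986328) (np.float64(-5.1), np.float64(-0.8))
tube (np.float64(-3.5), np.float64(-0.3))
wedge (188, 105) [519.19772125 -63.19575118  42.        ] (np.float64(-86.3), np.float64(-61.8))
wedge (188, 87) [508.2513029 -60.2346926  42.       ] (np.float64(-97.6), np.float64(-61.1))
wedge (14, 105) [ 494.63706475 -178.60720029   42.        ] (np.float64(-87.4), np.float64(-179.8))
wedge (11, 62) [ 468.66363822 -170.24378585   42.        ] (np.float64(-114.5), np.float64(-176.8))
end [(np.float64(-102.3), np.float64(-170.0)), (np.float64(-87.8), np.float64(-172.7))]
cleat R end (np.float64(-86.3), np.float64(28.5)) (np.float64(-110.5), np.float64(32.2)) (np.float64(-145.3), np.float64(-142.4))
barback (np.float64(-78.6), np.float64(-35.7)) (np.float64(-78.7), np.float64(44.1))
```

View pics/w5c.png

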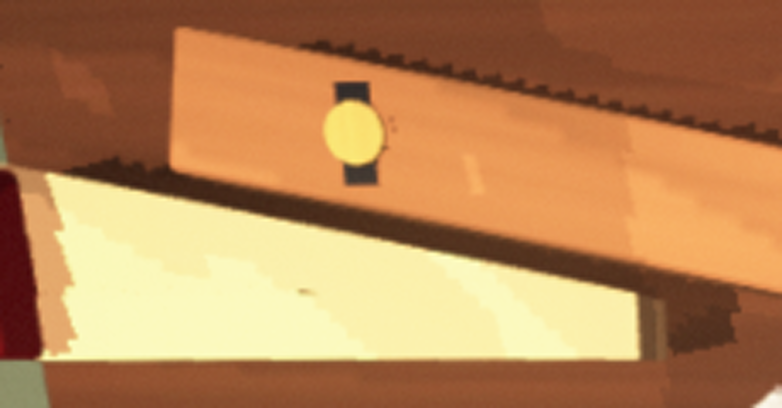

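Emit:
{"op": "carry_out", "data": {"rows": "0 0.38 -0.95 -0.2 0;0 0.38 -0.95 0 0;0 0.38 -0.95 0 0;0 0.38 -0.95 0 0;0 0.38 -0.95 0 0;0 0.38 -0.95 0 0;0 0.38 -0.95 0 0;0 0.38 -0.92 0 0", "newtons": 60}}

```text
clock: 9.95
eef_pos: [468.7, -223.2, 166.0]
tcp_rot: [3.141, -0.002, 2.942]
contact_force: [-0.0, 0.0, 0.2]
opening: 0.002
```

Emit:
{"op": "carry_out", "data": {"rows": "0 0 0 0 0.94;0 0 0 0 0.94;0 0 0 0 0.94;0 0 0 0 0.94;0 0 0 0 0.94;0 0 0 0 0.94;0 0 0 0 0.94;0 0 0 0 0.94;0 0 0 0 0.94;0 0 0 0 0.94;0 0 0 0 0.94;0 0 0 0 0.92"}}

```text
clock: 11.45
eef_pos: [469.2, -222.4, 165.9]
tcp_rot: [-3.14, -0.0, 1.365]
contact_force: [-0.0, -0.0, 0.0]
opening: -0.002
```

Emit:
{"op": "carry_out", "data": {"rows": "0 0 0 0 0"}}

```text
clock: 11.58
eef_pos: [469.3, -222.4, 166.1]
tcp_rot: [-3.14, -0.0, 1.371]
contact_force: [-0.3, -0.1, -0.9]
opening: 0.004
```

Run:
```python
import cv2,pickle; from h import *; from rig import r
s=r.sense();print(s["eef_pos"],s["tcp_rot"],s["contact_force"],s["clock"])
c=r.get_calibration("wrist");pickle.dump(c,open("w6.pkl","wb"))
im=r.grab_frame("wrist"); cv2.imwrite("pics/w6.png",im);
```

```text
[ 469.29181146 -222.37349982  166.10821792] [-3.14017376e+00 -3.44493478e-04  1.37052018e+00] [-0.2562836  -0.10595163 -0.89212786] 11.575
```

View pics/w6.png

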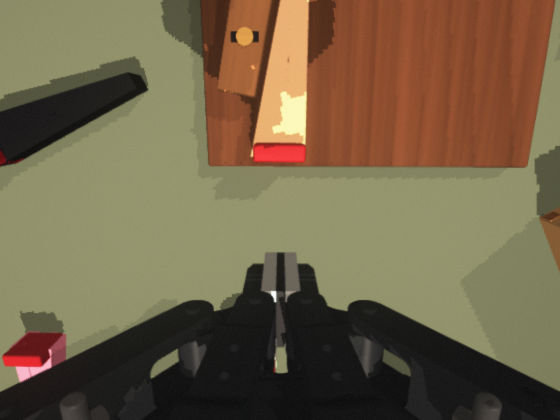

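Emit:
{"op": "carry_out", "data": {"rows": "0 0 0 0.9 0;0 0 0 1 0;0 0 0 1 0;0 0 0 0.9 0;0 0 0 0.2 0;0 0 0 0 0"}}

```text
clock: 12.38
eef_pos: [469.6, -222.5, 46.9]
tcp_rot: [-3.141, -0.0, 1.371]
contact_force: [0.4, -0.5, -0.2]
opening: -0.0
```

Run:
```python
import cv2,pickle; from h import *; from rig import r
s=r.sense();print(s["eef_pos"],s["tcp_rot"],s["contact_force"],s["clock"])
im=r.grab_frame("wrist"); cv2.imwrite("pics/w7.png",im);
```

```text
[ 469.61946261 -222.52332387   46.88735591] [-3.14099160e+00 -1.32982700e-04  1.37086673e+00] [ 0.39181807 -0.49687006 -0.22336362] 12.375
```

View pics/w7.png

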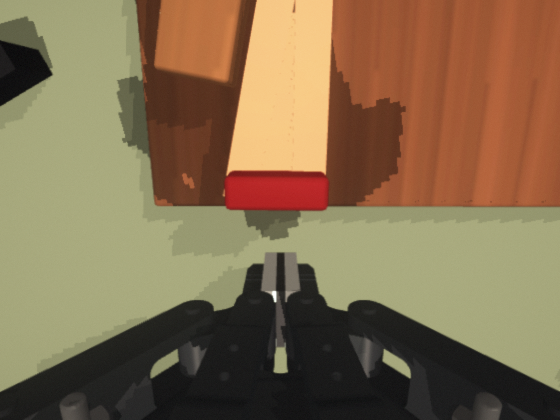

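Emit:
{"op": "carry_out", "data": {"rows": "0 0.2 0 0 0;0 0.2 0 0 0;0 0.15 0 0 0;0 0.12 0 0 0;0 0 0 0 0"}}

```text
clock: 13.05
eef_pos: [473.8, -202.6, 46.9]
tcp_rot: [3.142, 0.0, 1.37]
contact_force: [0.4, -0.2, 0.1]
opening: 0.003
```

Emit:
{"op": "carry_out", "data": {"rows": "0 0.1 0 0 0;0 0.1 0.01 0 0;0 0.1 0.02 0 0;0 0 0 0 0"}}

```text
clock: 13.55
eef_pos: [476.4, -194.0, 46.9]
tcp_rot: [-3.142, -0.0, 1.37]
contact_force: [0.4, 1.0, -0.4]
opening: -0.002
```

Emit:
{"op": "carry_out", "data": {"rows": "0 0.12 0.02 0 0;0 0.12 0.03 0 0;0 0.12 0.02 0 0;0 0.12 0.03 0 0"}}

```text
clock: 14.05
eef_pos: [482.3, -180.5, 46.9]
tcp_rot: [3.142, 0.0, 1.37]
contact_force: [0.4, -0.8, 0.1]
opening: 0.002
```

Run:
```python
import cv2,pickle; from h import *; from rig import r
s=r.sense();print(s["eef_pos"],s["tcp_rot"],s["contact_force"],s["clock"])
im=r.grab_frame("wrist"); cv2.imwrite("pics/w8.png",im);
```

```text
[ 482.29924212 -180.46034121   46.89603324] [3.14156867e+00 1.44794581e-05 1.36969347e+00] [ 0.42315765 -0.75417521  0.06942202] 14.05
```

View pics/w8.png

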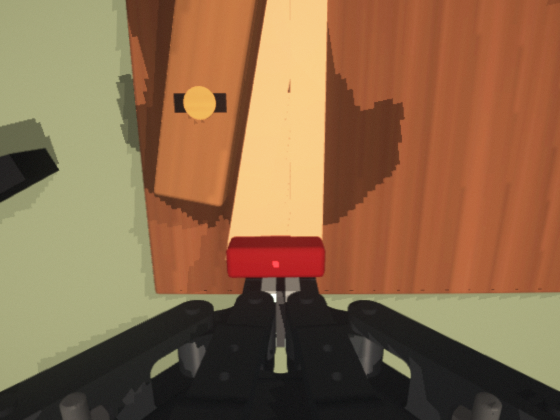

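Emit:
{"op": "carry_out", "data": {"rows": "0 0.15 0.03 0 0;0 0.15 0.03 0 0;0 0.15 0.03 0 0;0 0.15 0.03 0 0;0 0.15 0.03 0 0;0 0.15 0.03 0 0;0 0.15 0.03 0 0"}}

```text
clock: 14.98
eef_pos: [494.8, -150.8, 46.9]
tcp_rot: [3.142, 0.0, 1.37]
contact_force: [0.2, -1.0, 0.2]
opening: 0.001
```

Emit:
{"op": "carry_out", "data": {"rows": "0 0.1 0.02 0 0;0 0.1 0.02 0 0;0 0.1 0.02 0 0;0 0.1 0.02 0 0"}}

```text
clock: 15.48
eef_pos: [499.4, -139.7, 46.9]
tcp_rot: [-3.142, 0.0, 1.37]
contact_force: [-1.2, -1.9, 1.7]
opening: 0.004
```

Emit:
{"op": "carry_out", "data": {"rows": "0 0.1 0.02 0 0;0 0.1 0.02 0 0;0 0.1 0.02 0 0"}}

```text
clock: 15.85
eef_pos: [503.0, -131.2, 46.9]
tcp_rot: [-3.141, 0.0, 1.37]
contact_force: [-1.8, -2.7, 1.0]
opening: -0.004
```

Run:
```python
import cv2,pickle; from h import *; from rig import r
s=r.sense();print(s["eef_pos"],s["tcp_rot"],s["contact_force"],s["clock"])
im=r.grab_frame("wrist"); cv2.imwrite("pics/w9.png",im); 
im=r.grab_frame("top"); crop(im,230,90,370,245,4,"pics/t9.png")
```

```text
[ 502.98801122 -131.15716308   46.87421433] [-3.14147718e+00  7.11213878e-06  1.36966315e+00] [-1.83384801 -2.73447952  0.97892376] 15.85
```

View pics/w9.png

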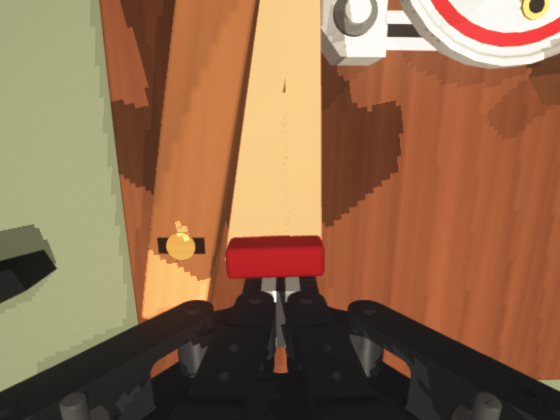

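View pics/t9.png

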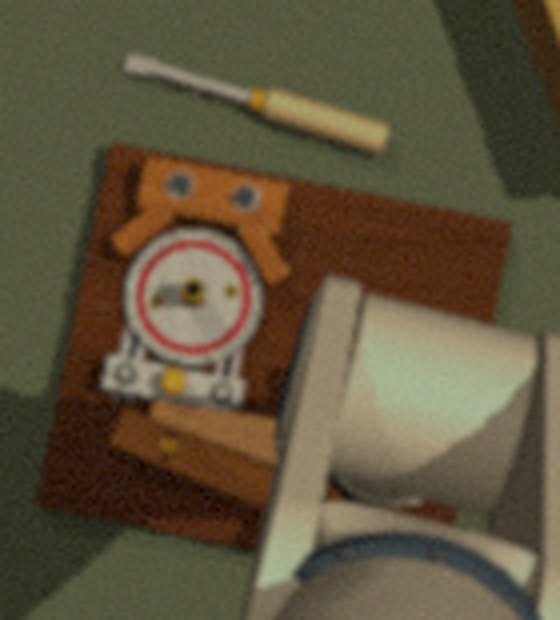

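Emit:
{"op": "carry_out", "data": {"rows": "0 0.12 0.024 0 0;0 0.12 0.024 0 0;0 0.12 0.024 0 0;0 0.12 0.024 0 0;0 0.12 0.024 0 0;0 0.12 0.024 0 0"}}

```text
clock: 16.7
eef_pos: [511.5, -110.8, 46.9]
tcp_rot: [-3.141, 0.0, 1.37]
contact_force: [-1.2, -2.5, 0.4]
opening: 0.003
```

Emit:
{"op": "carry_out", "data": {"rows": "0 0.1 0.02 0 0;0 0.1 0.02 0 0;0 0.1 0.02 0 0;0 0.1 0.02 0 0"}}

```text
clock: 17.2
eef_pos: [516.3, -99.6, 46.9]
tcp_rot: [3.142, -0.0, 1.37]
contact_force: [-1.4, -1.2, -1.0]
opening: 0.001
```

Run:
```python
import cv2,pickle; from h import *; from rig import r
s=r.sense();print(s["eef_pos"],s["tcp_rot"],s["contact_force"],s["clock"])
im=r.grab_frame("wrist"); cv2.imwrite("pics/w10.png",im); 
im=r.grab_frame("top"); crop(im,230,90,370,245,4,"pics/t10.png")
```

```text
[516.34160647 -99.61568201  46.89917792] [ 3.14154550e+00 -5.74613532e-06  1.36959037e+00] [-1.43056733 -1.19138689 -0.98834176] 17.2
```

View pics/w10.png

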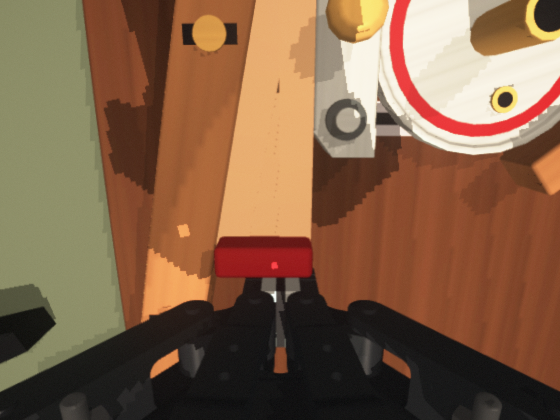

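View pics/t10.png

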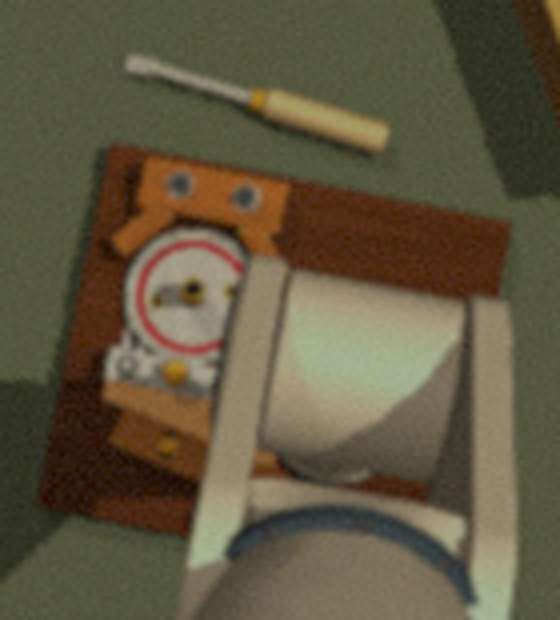

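Emit:
{"op": "carry_out", "data": {"rows": "0 0.08 0 0 0;0 0.08 0 0 0;0 0.08 0 0 0;0 0.08 0 0 0"}}

```text
clock: 17.8
eef_pos: [518.9, -90.6, 47.2]
tcp_rot: [3.14, 0.0, 1.37]
contact_force: [1.4, -5.6, -0.4]
opening: -0.002
```

Emit:
{"op": "carry_out", "data": {"rows": "0 0.07 0 0 0;0 0.07 0.01 0 0;0 0.07 0.01 0 0;0 0.07 0.01 0 0"}}

```text
clock: 18.3
eef_pos: [521.4, -83.5, 47.2]
tcp_rot: [3.14, 0.002, 1.371]
contact_force: [-1.3, -19.1, 1.1]
opening: 0.0
```

Run:
```python
import cv2,pickle; from h import *; from rig import r
s=r.sense();print(s["eef_pos"],s["tcp_rot"],s["contact_force"],s["clock"])
im=r.grab_frame("wrist"); cv2.imwrite("pics/w11.png",im);
```

```text
[521.41938183 -83.54179226  47.2275772 ] [3.13981610e+00 1.78062193e-03 1.37072448e+00] [ -1.25917895 -19.14764747   1.11904031] 18.3
```

View pics/w11.png

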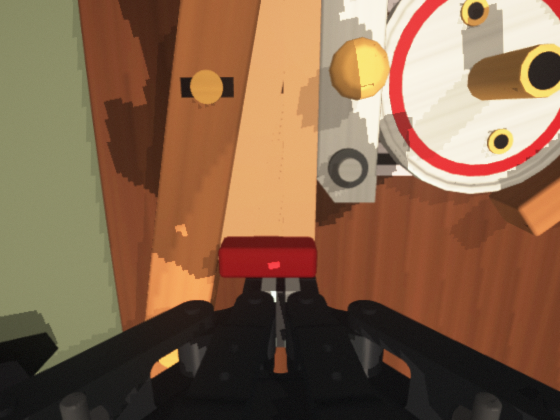

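Emit:
{"op": "carry_out", "data": {"rows": "0 -0.15 0 0 0;0 -0.3 0 0 0;0 -0.5 0 0 0;0 0 0 0 0"}}

```text
clock: 18.85
eef_pos: [514.7, -111.3, 46.9]
tcp_rot: [-3.141, -0.0, 1.368]
contact_force: [-0.1, -0.3, -0.7]
opening: -0.004
```

Run:
```python
import cv2,pickle; from h import *; from rig import r
s=r.sense();print(s["eef_pos"],s["tcp_rot"],s["contact_force"],s["clock"])
im=r.grab_frame("wrist"); cv2.imwrite("pics/w12.png",im);
```

```text
[ 514.70856968 -111.29045527   46.85050652] [-3.14142013e+00 -3.31216520e-05  1.36808017e+00] [-0.0618939  -0.26192208 -0.74106045] 18.85
```

View pics/w12.png

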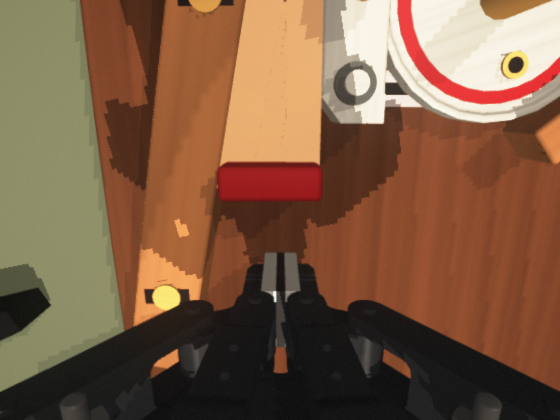

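Emit:
{"op": "carry_out", "data": {"rows": "0 -0.2 0 -0.6 0;0 0 0 -1 0;0 0 0 -1 0;0 0 0.3 -1 0;0 0 0.5 -0.5 0;0 0.3 0.6 0 0;0 0 0 0 0;0 0 0 0 0"}}

```text
clock: 19.9
eef_pos: [555.9, -115.6, 170.1]
tcp_rot: [-3.141, 0.0, 1.37]
contact_force: [-0.5, 0.2, -0.3]
opening: 0.001
```

Run:
```python
import cv2,pickle; from h import *; from rig import r
s=r.sense();print(s["eef_pos"],s["tcp_rot"],s["contact_force"],s["clock"])
c=r.get_calibration("wrist");pickle.dump(c,open("w13.pkl","wb"))
im=r.grab_frame("wrist"); cv2.imwrite("pics/w13.png",im); 
O=np.array([616.1,-19.8]);th=-.2005;x=np.array([np.cos(th),np.sin(th)]);y=np.array([-x[1],x[0]])
rel=lambda p:(round(x@(p[:2]-O),1),round(y@(p[:2]-O),1))
hsv=cv2.cvtColor(im,cv2.COLOR_BGR2HSV)
hs=(((hsv[...,0]<6)|(hsv[...,0]>174))&(hsv[...,1]>150)&(hsv[...,2]>100)).astype(np.uint8)
for k in cv2.findContours(hs,0,1)[0]:
    if cv2.contourArea(k)>1000: e=cv2.fitEllipse(k); print("ring",e,rel(onz(c,*e[0],26)))
```

```text
[ 555.93283891 -115.63575313  170.0696862 ] [-3.14077101e+00  8.55424225e-05  1.37001040e+00] [-0.50533445  0.16782115 -0.28820228] 19.9
ring ((336.131103515625, 54.90735626220703), (105.12908172607422, 112.78372955322266), 13.734415054321289) (np.float64(-1.0), np.float64(1.1))
```

View pics/w13.png

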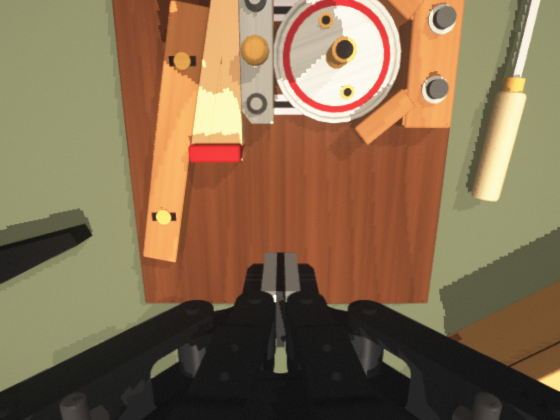

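Emit:
{"op": "carry_out", "data": {"rows": "0 0.7 0 0 0;0 0.9 0.2 0 0;0 0.4 0 0 0;0 0 0 0 0;0 0 0 0 0"}}

```text
clock: 20.58
eef_pos: [574.2, -58.4, 169.8]
tcp_rot: [-3.141, 0.0, 1.37]
contact_force: [0.2, 0.6, -1.1]
opening: 0.0
```

Run:
```python
import cv2,pickle; from h import *; from rig import r
s=r.sense();print(s["eef_pos"],s["tcp_rot"],s["contact_force"],s["clock"])
c=r.get_calibration("wrist");pickle.dump(c,open("w14.pkl","wb"))
im=r.grab_frame("wrist"); cv2.imwrite("pics/w14.png",im); crop(im,150,0,430,200,2.85,"pics/w14c.png")
O=np.array([616.1,-19.8]);th=-.2005;x=np.array([np.cos(th),np.sin(th)]);y=np.array([-x[1],x[0]])
rel=lambda p:(round(x@(p[:2]-O),1),round(y@(p[:2]-O),1))
hsv=cv2.cvtColor(im,cv2.COLOR_BGR2HSV)
hs=(((hsv[...,0]<6)|(hsv[...,0]>174))&(hsv[...,1]>150)&(hsv[...,2]>100)).astype(np.uint8)
for k in cv2.findContours(hs,0,1)[0]:
    if cv2.contourArea(k)>1000: e=cv2.fitEllipse(k); print("ring",e,rel(onz(c,*e[0],26)))
```

```text
[574.21951984 -58.35115564 169.7713561 ] [-3.14111399e+00  2.98773340e-04  1.36982902e+00] [ 0.17430697  0.55932044 -1.08640237] 20.575
ring ((324.2215576171875, 140.86265563964844), (98.58895111083984, 101.84596252441406), 33.4317626953125) (np.float64(-0.9), np.float64(1.1))
```

View pics/w14c.png

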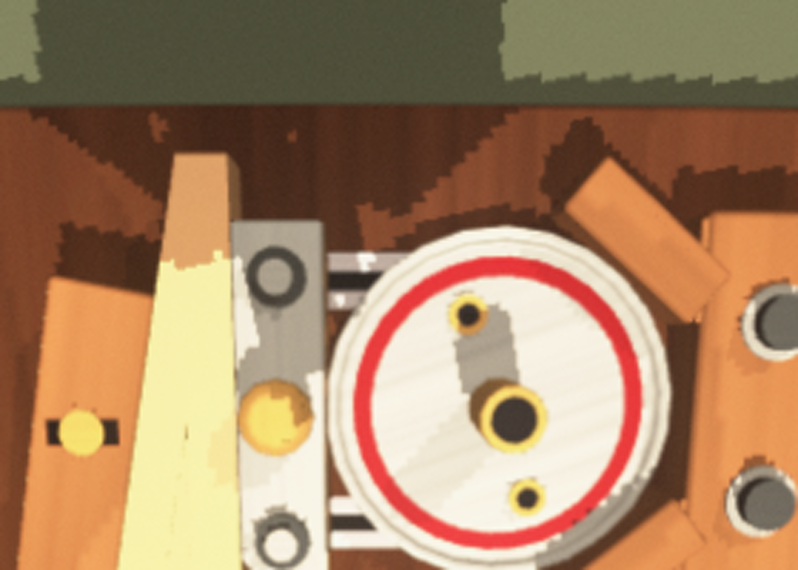

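Run:
```python
import pickle; from h import *
c=pickle.load(open("w14.pkl","rb"));im=cv2.imread("pics/w14.png")
g=lambda X,Y,z: onz(c,150+X/2.85-.3,Y/2.85-.3,z)[:2]
P=onz(c,324.2,140.9,26)[:2]
def dist(a,b): d=(b-a)/np.linalg.norm(b-a); return abs(d[0]*(P-a)[1]-d[1]*(P-a)[0])
print("upper arm dist",dist(g(567,207,40),g(688,321,40)))
crop(im,300,120,440,270,4,"pics/w14d.png")
bl,br=g(322,225,42),g(328,560,42); d=br-bl; d/=np.linalg.norm(d); print("bar front dist",abs(d[0]*(P-bl)[1]-d[1]*(P-bl)[0]))
```

```text
upper arm dist 44.37388309553593
bar front dist 44.25961330988163
```

View pics/w14d.png

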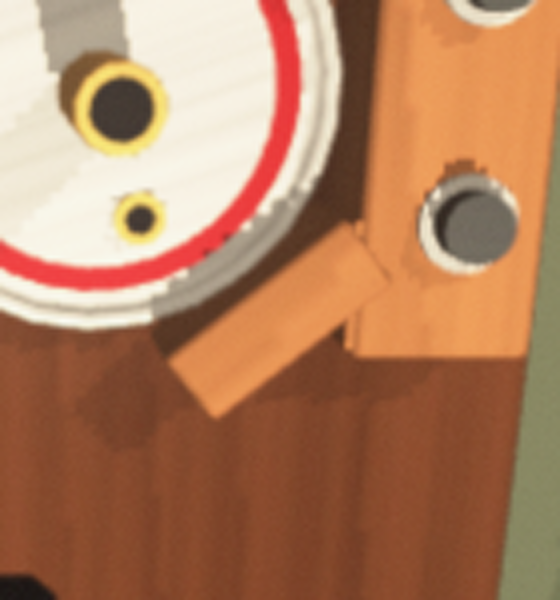

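Run:
```python
import pickle; from h import *
c=pickle.load(open("w14.pkl","rb"))
g=lambda X,Y,z: onz(c,300+X/4-.375,120+Y/4-.375,z)[:2]
P=onz(c,324.2,140.9,26)[:2]
a,b=g(170,357,40),g(345,225,40); d=(b-a)/np.linalg.norm(b-a); print(abs(d[0]*(P-a)[1]-d[1]*(P-a)[0]))
```

```text
46.16443614030465
```

Emit:
{"op": "carry_out", "data": {"rows": "0 -0.7 -0.5 0 0;0 -0.8 -0.6 0 0;0 -0.8 -0.49 0 0;0 0 0 0.5 0;0 0 0 1 0;0 0 0 1 0;0 0 0 1 0;0 0 0 0.6 0;0 0 0 0 0"}}

```text
clock: 21.75
eef_pos: [513.1, -116.1, 45.6]
tcp_rot: [-3.139, -0.0, 1.369]
contact_force: [0.5, 0.4, 0.3]
opening: 0.002
```

Emit:
{"op": "carry_out", "data": {"rows": "0 0.3 0 0 0;0 0.3 0 0 0;0 0.15 0 0 0;0 0 0 0 0"}}

```text
clock: 22.25
eef_pos: [518.9, -93.7, 47.3]
tcp_rot: [3.141, 0.0, 1.371]
contact_force: [0.1, -0.2, -0.3]
opening: 0.002
```

Emit:
{"op": "carry_out", "data": {"rows": "0 0.1 0 0 0;0 0.1 0 0 0;0 0.05 0 0 0;0 0 0 0 0"}}

```text
clock: 22.75
eef_pos: [520.1, -86.7, 46.8]
tcp_rot: [-3.141, 0.0, 1.37]
contact_force: [-0.6, 0.4, -0.1]
opening: -0.002
```

Emit:
{"op": "carry_out", "data": {"rows": "0 0.03 0 0 0;0 0 0 0 0"}}

```text
clock: 23.0
eef_pos: [520.3, -85.9, 46.9]
tcp_rot: [3.142, 0.0, 1.37]
contact_force: [-0.2, -0.3, 0.4]
opening: -0.001
```

Emit:
{"op": "carry_out", "data": {"rows": "0 0.03 0 0 0;0 0 0 0 0"}}

```text
clock: 23.25
eef_pos: [520.5, -85.0, 46.9]
tcp_rot: [3.142, -0.0, 1.37]
contact_force: [-0.7, 1.3, -0.3]
opening: -0.004
```

Emit:
{"op": "carry_out", "data": {"rows": "0 0.03 0 0 0;0 0 0 0 0"}}

```text
clock: 23.5
eef_pos: [520.7, -84.1, 46.9]
tcp_rot: [-3.142, 0.0, 1.37]
contact_force: [0.3, 0.5, -1.3]
opening: 0.002
```

Emit:
{"op": "carry_out", "data": {"rows": "0 0.03 0 0 0;0 0 0 0 0"}}

```text
clock: 23.75
eef_pos: [520.8, -83.5, 46.9]
tcp_rot: [-3.142, 0.0, 1.37]
contact_force: [-0.8, -3.4, 0.2]
opening: -0.001
```

Emit:
{"op": "carry_out", "data": {"rows": "0 0.02 0 0 0;0 0 0 0 0"}}

```text
clock: 24.0
eef_pos: [520.8, -83.5, 46.9]
tcp_rot: [-3.142, 0.001, 1.37]
contact_force: [-1.4, -7.7, -0.0]
opening: -0.002
```

Emit:
{"op": "carry_out", "data": {"rows": "0 0.02 0 0 0;0 0 0 0 0"}}

```text
clock: 24.25
eef_pos: [520.8, -83.4, 46.9]
tcp_rot: [-3.142, 0.002, 1.37]
contact_force: [-2.9, -12.9, 0.8]
opening: 0.0
```

Emit:
{"op": "carry_out", "data": {"rows": "0 -0.2 0 0 0;0 -0.5 0 0 0;0 -0.7 0 0 0;0 -0.3 0 -0.5 0;0 0 0 -1 0;0 0 0 -1 0;0 0 0 -1 0;0 0 0 -0.5 0;0 0 0 0 0;0 0 0 0 0"}}

```text
clock: 25.5
eef_pos: [510.3, -131.9, 166.1]
tcp_rot: [-3.14, -0.0, 1.37]
contact_force: [0.2, 0.6, -0.5]
opening: -0.003
```

Run:
```python
import cv2; from h import *; from rig import r
s=r.sense();print(s["eef_pos"],s["contact_force"],s["clock"])
im=r.grab_frame("wrist"); cv2.imwrite("pics/w15.png",im); im=r.grab_frame("side"); cv2.imwrite("pics/s15.png",im)
```

```text
[ 510.28964042 -131.90649629  166.05331503] [ 0.17703575  0.6177355  -0.54153582] 25.5
```

View pics/w15.png

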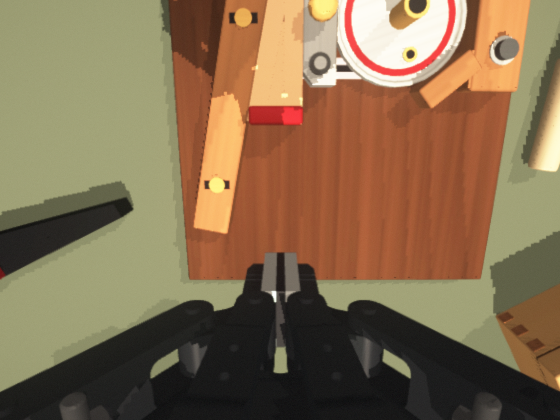

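View pics/s15.png

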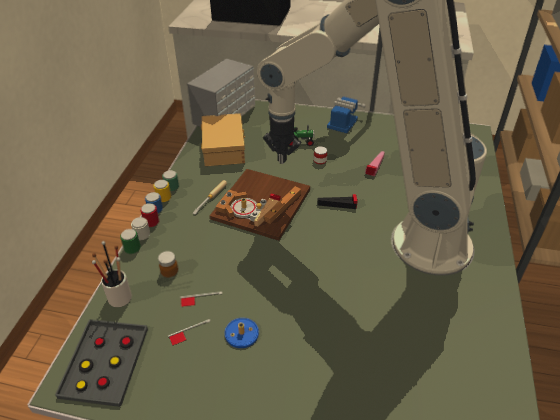

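The wedge end sits at (276,115), tight between ramp and bar. The bar bears on the plate, and the plate is in the vee. Bystanders look unmoved in the side view and the arm is clear of everything.

```bash
python3 -c "
from rig import r
print(r.sign_off())"
```

```text
the job is handed in; nothing more can be done
None
```

I laid the white base plate flat in the jig between the bar and the vee, about 5 mm back from home. I then pushed the wooden wedge along its ramp until the bar jammed the plate home. I let go, drew clear and handed the job in at about 25.6 s.

**What the last checks showed:**
- **Plate position:** its centre measured about 1 mm from its place in the vee.
- **Bar:** its front measured 44.3 mm from the plate's centre, so it bears on the rim, which has a radius of 45 mm.
- **Wedge:** it did not spring back on release, and it did not move in a second test push of 13 N.
- **Bystanders:** they looked unmoved in the side view, judged by eye only.

**What did not go cleanly:**
- **Push too hard:** the jamming push peaked at about 19 N, over the 10–16 N called for, because I took 8 mm between force readings. I backed off at once. I could not measure the bar-to-plate force, so I cannot rule out that it came close to the 20 N limit.
- **Vee faces uneven:** the plate's centre measured 44.4 mm from one face and 46.2 mm from the other, where about 45 is expected. That is mostly within measuring error, but a gap of about 1 mm at one face is possible.

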